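# Turn the stepped shaft end for end in its bench rest

## Robot

A 6-joint arm with a two-finger parallel gripper is mounted at the origin on a cart in front of the work surface, level with it; the furniture and walls round the work are solid. World frame = base frame: x ahead of the robot, y to its left, z up, the work surface at z = 0. Lengths are in mm, angles in rad, forces in N, time in s.
With the tool pointing down it reaches from about 400 to 925 mm from the base axis. Payload 12.5 kg.
Tool frame: the origin (TCP) lies on the mounting face of the last link; the fingertips stand 190 mm ahead of it and the grasp point (between the pads) lies 171 mm ahead of it; z points along the fingers, y is the line along which they close (so a half turn about z gives the same grasp; the last joint's range is limited). The gripper opens to 95 mm and grips with 3 to 60 N. Pads are 20 mm wide; open, the fingers measure 119 mm over their backs; the gripper's body (75 mm by 180 mm) begins 59 mm behind the grasp point.
Start: joints at [1.084, 0.491, 1.559, -0, 1.092, -0.106], TCP at [232.266, 580.239, 404.761] pointing down, gripper open.
Joint ranges: [-3.1, 3.1], [-0.84, 2.19], [0.05, 2.79], [-1.13, 4.28], [0.06, 2.93], [-2.69, 2.69]. Speed limits (rad/s): [2.22, 2.22, 2.79, 3.14, 3.14, 3.14].

## Interface

Orientations are given as [roll, pitch, yaw] about the fixed x, y, z axes, in that order (R = Rz(yaw) Ry(pitch) Rx(roll)).
In Python, from cell import env gives the robot as it stands.
- The arm moves only by the tool carry_out, never from a script. Its argument "series" is a list of rows, each a list of 5 numbers: the shift along the tool's x, y, z in m, then the turn about the tool's z in degrees, then the opening, from 0 (shut) to 1 (fully open). A call has 1 to 20 rows; each row is the pose to reach, as a shift and turn from the pose commanded when the call began, along the tool's axes at that moment; what a row does not reach only later rows make up. A row lasts 1/8 s, in which the tool goes at most 62.5 mm and 10.7 degrees, less where a joint would pass 70% of its speed; a pose out of reach is approached as far as the arm can. A call with a gripper value outside its range is refused whole. The fingers move at their own pace and stop on an object; the grip force is fixed at half the most. Time passes only in rows, so rows that repeat a pose let the fingers close. It gives the time, the measured TCP pose, the force, the opening and the grip force at its end, in the units of the state.
- env.state(): the state, without advancing time (a new reading comes with each control period).
- env.read_camera(name): name is "side" or "top" or "wrist"; returns (picture, depth): 400x640x3 uint8, red, green, blue; 400x640 float32, mm along the optical axis (not along the pixel's ray), 0 where there is no reading.
- env.get_calibration(name): a dict with "intrinsics" (3x3 intrinsics, pixels), "D" ([k1, k2, p1, p2, k3] as OpenCV has them; the pictures are not rectified), "cam_to_world" (4x4, takes a point from camera to world coordinates); the wrist camera has in their place "T_tool_cam" (4x4, takes a point from camera to tool coordinates, whose origin is the TCP and whose axes are the flange's). Camera axes: x right, y up, looking along -z (the intrinsics and any distortion apply to the point x, -y, -z); pixel columns grow to the right and rows downward; lengths in mm; the calibration is good to about 2 mm. A picture is of the moment at which its call begins: read the wrist's pose just before it. get_calibration takes no time and is no camera call.
- env.job_done(): hands the job in; it is judged then, once.
The state is a dict: "t": time; "joints": joint angles; "qvel": joint speeds; "tau": joint torques, N m; "eef_pos": TCP position; "tcp_rot": TCP orientation; "ft_force": force on the tool from outside, world axes, zero at the start; "moment": the same for the moment, N m; "opening": opening from 0.0 (shut) to 1.0 (fully open); "grip_force": force on a finger pad.
Only numpy, scipy, OpenCV 4.12 (cv2) and the standard library are available. Lean on these libraries where they do the work, as an engineer would, in place of code of your own. Each camera call takes 0.05 s, during which the arm holds its last target. There are 200 camera calls.

## Task

The stepped shaft lies the wrong way round in the two V rests: its brass collar is next to the red tailstock. Lift it out, turn it end for end and lower it back into both V rests, its middle half-way between them, so that the thin end faces the point of the tailstock. Do not drop the shaft, strike the tailstock, or disturb the guide pin, torch, oiler and screwdriver standing about.

Things in the scene. Friction and masses are not known exactly. Their poses are not given: they have to be found in the camera images.
- shaft: Loose steel shaft, 220 mm long, 20 mm in diameter, 0.3 to 0.5 kg, level in the V rests, perhaps rolled about its axis. Origin: on its axis at half its length (bare there; grip here); its y axis runs along it to the thin end. Brass collar, 34 mm diameter, 18 mm long, centred at y -93 mm; last 30 mm at +y a thin journal of 12 mm diameter. Balances 13 mm from the origin, collar side.
- thin_end (a point): Centre of the end face of the shaft's thin journal, 110 mm from the shaft's origin.
- rest: Fixed bench rest: base plate 70 mm wide (x), 12 mm thick, y -105 to +215 mm, with two V rests and the red tailstock. Origin on the bench half-way between the V rests; y runs along the rest to the tailstock, z up. V rests: at y -45 and +45 mm, 14 mm thick (y), 56 mm wide (x), tops 64 mm above the bench, 90 degree grooves along y, 36 mm wide at the mouth.
- seat (a point): Point half-way between the two V rests where the middle of a seated shaft belongs, on the axis of a seated shaft, 60 mm above the bench. Axes as those of the rest.
- tailstock: Red tailstock fixed on the rest: block 44 x 44 mm, top with knob 118 mm above the bench. Origin under its middle on the base plate, 180 mm along +y from the rest's origin; axes as the rest's. Its steel conical point aims at the V rests at shaft height; its tip is 132 mm along +y from the rest's origin, 22 mm from the end of a centred shaft.
- guide_pin_mid (a point): Bystander: centre of a loose plain ground pin, 18 mm in diameter, 85 mm long, lying on the bench along its y axis on the robot's side of the rest. Leave alone.
- torch_mid (a point): Bystander: centre of a loose black torch, 34 mm in diameter, 130 mm tall, standing upright on the bench. Leave alone.
- oiler_mid (a point): Bystander: middle of a loose cream oil bottle with red collar and spout, 56 mm in diameter, 126 mm tall, standing upright on the bench. Leave alone.
- screwdriver_mid (a point): Bystander: middle of a loose screwdriver with red handle, 204 mm long along its y axis, 26 mm wide, 28 mm high, lying on the bench beyond the rest. Leave alone.

How it is judged (in metres and radians):
On the way:
1. the shaft is lifted out of the V rests (its axis more than 20 mm above its seat) (z of shaft in the frame of seat above 0.02 m), for 0.2 s.
At the end, for the whole second after the job is handed in: The shaft lies at rest in both V rests (axis within 6 mm of seat height and 7 degrees of the rest's direction), its middle within 18 mm of the point half-way between them, its thin end toward the tailstock (horizontal distance between shaft and seat below 0.018 m and z of shaft in the frame of seat between -0.006 and 0.006 m and y of thin_end in the frame of seat above 0.085 m and angle between the y axis of shaft and the y axis of rest, either way round below 0.12 rad and linear speed of shaft below 0.02 m/s); the robot touches nothing.
It fails at once if the tailstock is struck by the shaft or the robot (over 8 N) (contact force between any of shaft, the fingers, the arm and tailstock above 8 N).
It fails at once if the shaft is dropped (moving faster than 0.5 m/s while not held) (contact force between the fingers and shaft below 0.3 N and linear speed of shaft above 0.5 m/s).
It fails at once if the guide pin, torch, oiler or screwdriver is shifted by more than 30 mm or knocked over (distance of any of guide_pin_mid, torch_mid, oiler_mid, screwdriver_mid from where it was at the start of the episode above 0.03 m).
It also fails if it takes over 38 s, if anything falls off the work surface, if the arm or the gripper's body presses on something with over 40 N, if the wrist force passes 120 N, or if a joint passes its speed limit or range.

## Working session

There is one attempt and no reset: what is moved stays moved. The work goes in short steps, Python scripts to look and compute and a tool call to move; the robot and the scene stay as the last step left them, time stands still between calls to the robot, and variables do not carry over. Pictures are saved under pics/ and viewed, at most 10 in all, crops included, and the job is handed in when it is done.

Besides the shell and the picture viewer there is one more tool, called after "Request:" by a JSON object that holds its "fn" and its "kwargs", one argument or row to a line. carry_out: Moves the arm, as the interface text tells. Its arguments: {"type":"object","properties":{"series":{"type":"array","items":{"type":"array","items":{"type":"number"}}}},"required":["series"]}

```bash
mkdir -p pics; cat > h.py <<'E'
import numpy as np, cv2
from cell import env
def grab(n):
    s=env.state(); p,d=env.read_camera(n); c=env.get_calibration(n); return s,p,d,c
def c2w(c,s=None):
    if "cam_to_world" in c: return np.array(c["cam_to_world"])
    from scipy.spatial.transform import Rotation as R
    T=np.eye(4);T[:3,:3]=R.from_euler('xyz',s["tcp_rot"]).as_matrix();T[:3,3]=s["eef_pos"]
    return T@np.array(c["T_tool_cam"])
def pts(d,c,T):
    h,w=d.shape; v,u=np.mgrid[:h,:w]
    n=cv2.undistortPoints(np.stack([u,v],-1).reshape(-1,1,2).astype(np.float64),np.array(c["intrinsics"]),np.array(c["D"])).reshape(h,w,2)
    P=np.stack([n[...,0]*d,-n[...,1]*d,-d,np.ones_like(d)],-1)@T.T
    P[d==0]=np.nan
    return P[...,:3]
def onplane(uv,c,T,z):
    n=cv2.undistortPoints(np.array(uv,float).reshape(-1,1,2),np.array(c["intrinsics"]),np.array(c["D"])).reshape(-1,2)
    r=np.c_[n[:,0],-n[:,1],-np.ones(len(n))]@T[:3,:3].T; o=T[:3,3]
    return o+r*((z-o[2])/r[:,2])[:,None]
E
python3 - <<'E'
from h import *
for n in("top","side"):
    s,p,d,c=grab(n); cv2.imwrite(f"pics/{n}0.png",p[...,::-1]); np.savez(f"{n}0.npz",p=p,d=d)
    print(n,c2w(c).round(2).tolist(),c["intrinsics"],c["D"])
print(s)
E
```

```text
top [[0.03, 0.99, -0.17, 406.27], [-1.0, 0.02, -0.03, -55.51], [-0.02, 0.17, 0.99, 1069.7], [0.0, 0.0, 0.0, 1.0]] [[457.62566262   0.         323.36738477]
 [  0.         457.62566262 199.69368515]
 [  0.           0.           1.        ]] [0.02548931 0.         0.         0.         0.        ]
side [[0.97, 0.12, -0.23, 254.29], [-0.26, 0.41, -0.87, -1174.14], [-0.01, 0.9, 0.43, 620.94], [0.0, 0.0, 0.0, 1.0]] [[449.35771974   0.         319.304426  ]
 [  0.         449.35771974 192.89429747]
 [  0.           0.           1.        ]] [-0.08433128  0.          0.          0.          0.        ]
{'t': 0.05, 'joints': array([ 1.08439388e+00,  4.91539275e-01,  1.55940354e+00, -1.09259712e-05,
        1.09167010e+00, -1.05624385e-01]), 'qvel': array([-0.002276  , -0.00038743, -0.00174324,  0.00104793, -0.0016735 ,
       -0.00140726]), 'tau': array([ 4.21636840e-03, -6.14235735e+01, -2.58912313e+01,  6.95512164e-02,
        4.70944459e-02, -7.84463600e-05]), 'eef_pos': array([232.26088559, 580.21892969, 404.19005204]), 'tcp_rot': array([-3.14057705e+00, -9.79281185e-05,  2.76081958e+00]), 'ft_force': array([-0.35072455, -0.21749679,  0.03151809]), 'moment': array([-0.01275619,  0.00502504, -0.06094275]), 'grip_force': 0.0, 'opening': 0.9992848456702904}
```

View pics/top0.png

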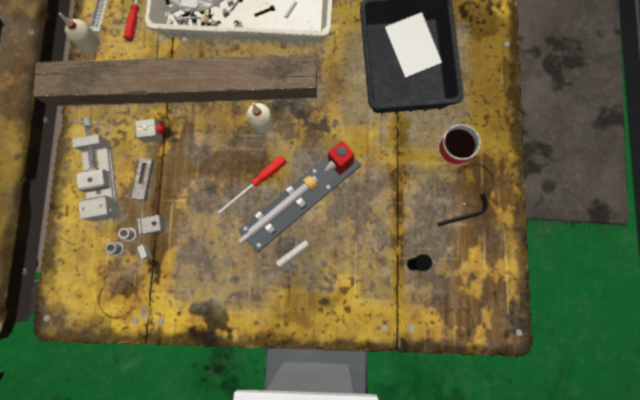

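View pics/side0.png

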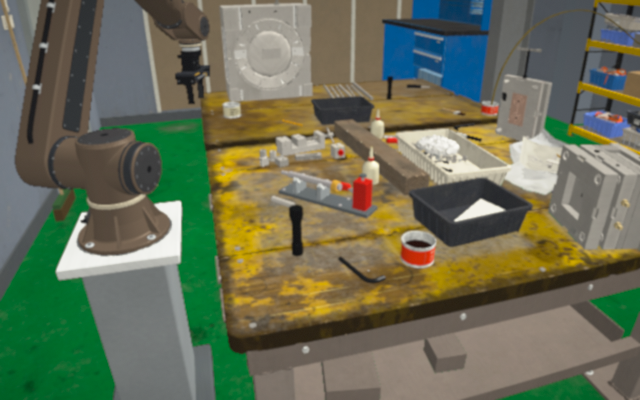

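The top view shows the tailstock at (342,155), collar at (311,182), the shaft's thin end at (240,240), the guide pin at (293,253), screwdriver (220,211)-(285,160), oiler (259,117) and torch (420,262). The side view agrees.

```bash
python3 - <<'E'
from h import *
z=np.load("top0.npz");p=z['p'];d=z['d'];c=env.get_calibration("top");T=c2w(c);P=pts(d,c,T)
def w(uv,zz): return onplane(uv,c,T,zz).round(0).tolist()
print("shaft ends/collar z60",w([(240,240),(311,182)],60))
print("tail top z118",w([(342,155)],110)); print("pin",w([(278,264),(308,242)],9)); print("scr",w([(220,211),(285,160)],14)); print("torch",w([(420,262)],120),"oil",w([(259,112)],110))
for uv in[(240,240),(275,213),(311,182),(342,152),(293,253),(420,262),(259,115),(250,300)]: print(uv,P[uv[1],uv[0]].round(0))
hsv=cv2.cvtColor(p,cv2.COLOR_RGB2HSV)
h=P[...,2]
# red tailstock
m=((hsv[...,0]<8)|(hsv[...,0]>172))&(hsv[...,1]>150); m[:, :325]=0;m[:,360:]=0;m[:135]=0;m[180:]=0
q=P[m];print("red",m.sum(),q[q[:,2]>85].mean(0))
# points at shaft height, region
reg=np.zeros_like(m);reg[170:250,232:325]=1
k=reg&(h>58)&(h<90);q=P[k];ctr=q.mean(0);u,s,vt=np.linalg.svd(q[:,:2]-ctr[:2],full_matrices=False);t=(q[:,:2]-ctr[:2])@vt[0]
print(k.sum(),ctr,vt[0],t.min(),t.max(),np.rad2deg(np.arctan2(vt[0,1],vt[0,0])), s)
# base plate
k=np.zeros_like(m);k[150:255,232:362]=1
k=k&(hsv[...,1]<90)&(h>4)&(h<22);k=cv2.morphologyEx(k.astype(np.uint8),cv2.MORPH_OPEN,np.ones((2,2)))
r=cv2.minAreaRect(P[k>0][:,:2].astype(np.float32));print("plate",r)
E
```

```text
shaft ends/collar z60 [[480.0, 152.0, 60.0], [615.0, -1.0, 60.0]]
tail top z118 [[666.0, -68.0, 110.0]]
pin [[431.0, 72.0, 9.0], [484.0, 4.0, 9.0]]
scr [[550.0, 212.0, 14.0], [676.0, 65.0, 14.0]]
torch [[441.0, -233.0, 120.0]] oil [[759.0, 116.0, 110.0]]
(240, 240) [480. 151.  63.]
(275, 213) [542.  77.  66.]
(311, 182) [612.  -2.  75.]
(342, 152) [671. -68. 117.]
(293, 253) [457.  38.  15.]
(420, 262) [ 441. -232.  125.]
(259, 115) [765. 122.  74.]
(250, 300) [348. 133.  -1.]
red 431 [669.83976968 -65.55975134  97.92206795]
977 [555.74728189  63.01440879  66.25414063] [-0.66564902  0.74626495] -100.84413111838346 117.87802673854034 131.73213587064643 [1900.37857682  263.58981932]
plate ((599.7603759765625, 50.9814453125), (186.415771484375, 314.14990234375), 53.632102966308594)
```

Request:
{"fn": "carry_out", "kwargs": {
  "series": [
    [-0.04, -0.03, 0, 3, 1],
    [-0.09, -0.065, 0, 6, 1],
    [-0.135, -0.1, 0, 9, 1],
    [-0.18, -0.13, 0, 12, 1],
    [-0.225, -0.165, 0, 15, 1],
    [-0.27, -0.2, 0, 18, 1],
    [-0.315, -0.23, 0, 21, 1],
    [-0.36, -0.265, 0, 24, 1],
    [-0.405, -0.3, 0, 26.7, 1],
    [-0.445, -0.33, 0, 26.7, 1],
    [-0.485, -0.356, 0, 26.7, 1],
    [-0.485, -0.356, 0, 26.7, 1],
    [-0.485, -0.356, 0, 26.7, 1]
  ]
}}

```text
t: 1.72
eef_pos: [549.9, 69.7, 404.4]
tcp_rot: [-3.141, -0.001, 2.294]
ft_force: [0.1, 0.5, -0.0]
opening: 0.999
grip_force: 0.0
```

```bash
python3 - <<'E'
from h import *
s,p,d,c=grab("wrist"); cv2.imwrite("pics/w1.png",p[...,::-1]); np.savez("w1.npz",p=p,d=d,T=c2w(c,s))
print(s["eef_pos"],s["tcp_rot"],s["joints"],c["T_tool_cam"],s["t"])
E
```

```text
[549.88719286  69.68131518 404.37132934] [-3.14095894e+00 -8.63220935e-04  2.29445900e+00] [ 6.83876012e-03  3.91142186e-01  1.73416366e+00  2.75570862e-04
  1.01733171e+00 -7.16969160e-01] [[ 7.18751829e-04  9.67020097e-01  2.54699067e-01  7.15090552e+01]
 [ 9.99999603e-01 -8.29302626e-04  3.26663005e-04 -4.09664039e-01]
 [ 5.27112296e-04  2.54698731e-01 -9.67020309e-01  1.98323991e+01]
 [ 0.00000000e+00  0.00000000e+00  0.00000000e+00  1.00000000e+00]] 1.725
```

View pics/w1.png

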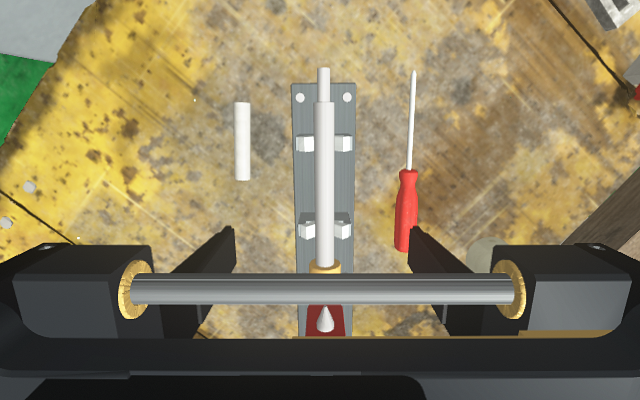

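The wrist view shows the shaft upright near column 324, with its thin end at row 67, journal shoulder at row 101 and collar at about row 262. The V rests are at rows 143 and 229, and the tailstock's point is at (325,315).

```bash
python3 - <<'E'
from h import *
z=np.load("w1.npz");p=z['p'];d=z['d'];T=z['T'];c=env.get_calibration("wrist");P=pts(d,c,T)
h=P[...,2]; v,u=np.mgrid[:400,:640]
k=(h>50)&(h<80)&(v>103)&(v<262)&(u>310)&(u<338)&~((v>132)&(v<154))&~((v>216)&(v<242))
print(k.sum(),np.nanmedian(h[k]))
rows=[r for r in range(106,260,4) if k[r].sum()>5]
edge=[]
for r in rows:
    cc=np.where(k[r])[0]; edge.append(((cc.min()+cc.max())/2,r))
W=onplane(edge,c,T,60+3); ctr=W.mean(0); _,_,vt=np.linalg.svd(W[:,:2]-ctr[:2]); dr=vt[0]*np.sign(vt[0,0]); print("dir",dr,np.rad2deg(np.arctan2(dr[1],dr[0])),"ctr",ctr)
g=p.astype(int).sum(2)
print("col323",[(r,int(h[r,323]) if h[r,323]==h[r,323] else -1,int(g[r,323])) for r in range(60,110,3)])
tip=onplane([(323,67)],c,T,66)[0];sh=onplane([(323,101)],c,T,69)[0]; co=onplane([(323,262)],c,T,75)[0]
v1=onplane([(305,137),(343,137),(308,222),(342,222),(308,237),(342,237)],c,T,64)
a=lambda x:((x[:2]-ctr[:2])@dr)
print("along tip,shoulder,collar",a(tip),a(sh),a(co)); print("v",[a(x).round(1) for x in v1])
# V rest tops by depth: points off-shaft
k2=(h>55)&(h<70)&(v>120)&(v<250)&(((u>295)&(u<314))|((u>334)&(u<355)))
q=P[k2];al=(q[:,:2]-ctr[:2])@dr; pe=(q[:,:2]-ctr[:2])@np.array([-dr[1],dr[0]])
for lo in (al<al.mean(),al>al.mean()): print("Vrest",lo.sum(),al[lo].min(),al[lo].max(),np.median(al[lo]),pe[lo].min(),pe[lo].max())
E
```

```text
2235 68.5984352148194
dir [ 0.66955856 -0.74275927] -47.96699627879256 ctr [547.1736168   74.51254197  63.        ]
col323 [(60, 1, 507), (63, 0, 513), (66, -1, 476), (69, 65, 722), (72, 66, 722), (75, 66, 721), (78, 66, 722), (81, 67, 722), (84, 66, 723), (87, 66, 722), (90, 67, 724), (93, 67, 725), (96, 66, 723), (99, 66, 725), (102, 69, 685), (105, 69, 708), (108, 72, 707)]
along tip,shoulder,collar -104.91954714522157 -75.46054479630723 81.28673238301863
v [np.float64(-42.9), np.float64(-42.6), np.float64(42.2), np.float64(42.5), np.float64(58.4), np.float64(58.7)]
Vrest 512 -57.52823882581779 -29.54476481372814 -36.99919957247475 -26.785317593655098 28.162806290310435
Vrest 438 45.81050344712407 60.44122506631142 52.168505537166055 -27.344288070215597 27.434716993523466
```

Request:
{"fn": "carry_out", "kwargs": {
  "series": [
    [-0.004, 0.001, 0.025, -0.6, 1],
    [-0.008, 0.001, 0.06, -0.6, 1],
    [-0.0115, 0.0015, 0.1, -0.6, 1],
    [-0.0115, 0.0015, 0.135, -0.6, 1],
    [-0.0115, 0.0015, 0.16, -0.6, 1],
    [-0.0115, 0.0015, 0.172, -0.6, 1],
    [-0.0115, 0.0015, 0.172, -0.6, 1],
    [-0.0115, 0.0015, 0.172, -0.6, 0.4],
    [-0.0115, 0.0015, 0.172, -0.6, 0],
    [-0.0115, 0.0015, 0.172, -0.6, 0],
    [-0.0115, 0.0015, 0.172, -0.6, 0],
    [-0.0115, 0.0015, 0.172, -0.6, 0],
    [-0.0115, 0.0015, 0.172, -0.6, 0],
    [-0.0115, 0.0015, 0.172, -0.6, 0]
  ]
}}

```text
t: 3.52
eef_pos: [559.0, 61.9, 232.7]
tcp_rot: [3.142, -0.0, 2.305]
ft_force: [-0.6, -0.4, -0.5]
opening: 0.318
grip_force: 0.0
```

Request:
{"fn": "carry_out", "kwargs": {
  "series": [
    [0, 0, 0, 0, 0],
    [0, 0, 0, 0, 0],
    [0, 0, 0, 0, 0],
    [0, 0, 0, 0, 0],
    [0, 0, 0, 0, 0],
    [0, 0, 0, 0, 0]
  ]
}}

```text
t: 4.28
eef_pos: [559.2, 62.0, 232.8]
tcp_rot: [3.141, 0.001, 2.305]
ft_force: [4.2, 3.3, -0.6]
opening: 0.201
grip_force: 30.0
```

Request:
{"fn": "carry_out", "kwargs": {
  "series": [
    [0, 0, -0.005, 0, 0],
    [0, 0, -0.015, 0, 0],
    [0, 0, -0.03, 0, 0],
    [0, 0, -0.05, 0, 0],
    [0, 0, -0.075, 0, 0],
    [0, 0, -0.1, 0, 0],
    [0, 0, -0.125, 0, 0],
    [0, 0, -0.15, 0, 0],
    [0, 0, -0.165, 0, 0],
    [0, 0, -0.175, 0, 0],
    [0, 0, -0.18, 0, 0],
    [0, 0, -0.18, 0, 0]
  ]
}}

```text
t: 5.78
eef_pos: [558.9, 61.8, 412.5]
tcp_rot: [-3.141, -0.0, 2.305]
ft_force: [-0.1, -0.2, -3.5]
opening: 0.205
grip_force: 30.0
```

```bash
python3 - <<'E'
from h import *
s,p,d,c=grab("wrist"); cv2.imwrite("pics/w2.png",p[...,::-1]); np.savez("w2.npz",p=p,d=d,T=c2w(c,s))
print(s["joints"],s["moment"],s["ft_force"],s["grip_force"])
E
```

```text
[-7.28425986e-03  3.93873024e-01  1.70492938e+00  5.55778884e-05
  1.04319335e+00 -7.41764759e-01] [-0.05090886  0.0048199   0.03210677] [-0.0579125  -0.17682476 -3.47072655] 29.994226098060608
```

View pics/w2.png

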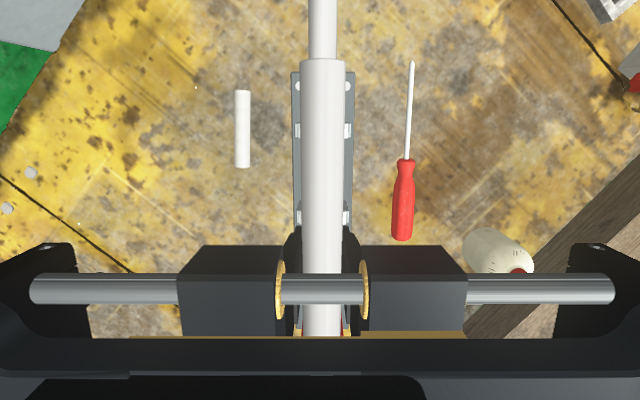

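Held: the shaft runs up the picture at column 322, with its shoulder at row 59. Next I'll measure its tilt and where it sits along the grip.

```bash
python3 - <<'E'
from h import *
z=np.load("w2.npz");p=z['p'];d=z['d'];c=env.get_calibration("wrist");P=pts(d,c,np.array(c["T_tool_cam"]))
for r in(5,30,50,56,58,60,62,66,80,100,130,160,190,220): 
    k=np.where((P[r,:,2]<180)&(P[r,:,2]>120)&(abs(np.arange(640)-322)<30))[0]
    print(r,k.min(),k.max(),P[r,(k.min()+k.max())//2].round(1))
E
```

```text
5 308 336 [112.4  -0.4 166.6]
30 308 336 [103.2  -0.3 166.3]
50 308 336 [ 95.9  -0.3 167.1]
56 309 336 [ 93.5  -0.3 166.7]
58 309 336 [ 92.2  -0.3 163.2]
60 303 341 [ 91.4  -0.3 162.2]
62 300 344 [ 90.5  -0.3 161.7]
66 299 345 [ 89.1  -0.3 162.4]
80 299 345 [ 83.8  -0.3 162.9]
100 300 344 [ 76.   -0.3 163. ]
130 300 344 [ 63.9  -0.3 161.7]
160 301 343 [ 51.3  -0.3 162. ]
190 301 342 [ 37.8  -0.7 163. ]
220 301 342 [ 24.1  -0.7 162.5]
```

Request:
{"fn": "carry_out", "kwargs": {
  "series": [
    [0, 0, 0, 3, 0],
    [0, 0, 0, 8, 0],
    [0.001, 0, 0, 15, 0],
    [0.002, 0, 0, 24, 0],
    [0.004, 0, 0, 33, 0],
    [0.005, 0, 0, 43, 0],
    [0.006, 0, 0, 53, 0],
    [0.008, 0, 0, 63, 0],
    [0.009, 0, 0, 73, 0],
    [0.01, 0, 0, 83, 0],
    [0.012, 0, 0, 93, 0],
    [0.013, 0, 0, 103, 0],
    [0.014, 0, 0, 113, 0],
    [0.016, 0, 0, 123, 0],
    [0.017, 0, 0, 133, 0],
    [0.018, 0, 0, 143, 0],
    [0.02, 0, 0, 153, 0],
    [0.021, 0, 0, 163, 0],
    [0.022, 0, 0, 171, 0],
    [0.022, 0, 0, 177, 0]
  ]
}}

```text
t: 8.32
eef_pos: [544.2, 78.2, 412.0]
tcp_rot: [3.141, 0.001, -0.788]
ft_force: [-0.1, -0.5, -2.6]
opening: 0.204
grip_force: 30.0
```

Request:
{"fn": "carry_out", "kwargs": {
  "series": [
    [0, 0, 0, 2, 0],
    [0, 0, 0, 3, 0],
    [0, 0, 0, 3, 0],
    [0, 0, 0, 3, 0]
  ]
}}

```text
t: 8.82
eef_pos: [544.2, 78.2, 412.7]
tcp_rot: [-3.141, 0.0, -0.836]
ft_force: [0.3, -0.5, -3.4]
opening: 0.2
grip_force: 30.0
```

```bash
python3 - <<'E'
from h import *
s,p,d,c=grab("wrist"); cv2.imwrite("pics/w3.png",p[...,::-1]); np.savez("w3.npz",p=p,d=d,T=c2w(c,s))
print(s["joints"],s["eef_pos"],s["tcp_rot"])
P=pts(d,c,np.array(c["T_tool_cam"]))
for r in(30,50,54,56,58,60,62,64,66,100,200): 
    k=np.where((P[r,:,2]<180)&(P[r,:,2]>120)&(abs(np.arange(640)-322)<30))[0]
    print(r,k.min(),k.max(),P[r,(k.min()+k.max())//2].round(1))
E
```

```text
[2.25228641e-02 3.75735462e-01 1.73445800e+00 1.25589446e-04
 1.03134820e+00 2.42881319e+00] [544.22026169  78.18500338 412.71972263] [-3.14148361e+00  4.81829121e-05 -8.35558508e-01]
30 309 336 [103.    0.6 167.1]
50 309 336 [ 95.2   0.6 165.6]
54 309 336 [ 93.8   0.6 166.2]
56 309 336 [ 93.1   0.6 166.3]
58 309 335 [ 92.    0.6 164. ]
60 303 341 [ 91.1   0.6 163. ]
62 300 345 [ 90.2   0.6 161.8]
64 299 345 [ 89.5   0.6 162.1]
66 299 345 [ 88.9   0.6 163.4]
100 300 344 [ 75.6   0.6 162.4]
200 301 342 [ 32.8   0.2 163.3]
```

View pics/w3.png

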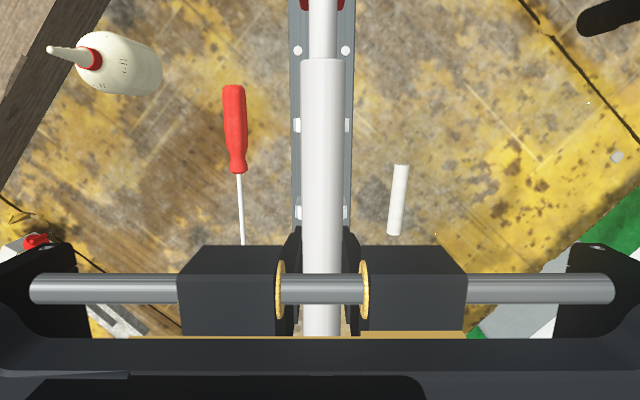

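The shaft now points at the tailstock (top, red, rows 0-10). The V rest horns show at columns 297 and 348, rows 125 and 212. I'll check the seat against them.

```bash
python3 - <<'E'
from h import *
z=np.load("w3.npz");d=z['d'];T=z['T'];c=env.get_calibration("wrist");P=pts(d,c,T);h=P[...,2]
v,u=np.mgrid[:400,:640]; dr=np.array([.6696,-.7428]); n=np.array([.7428,.6696]); o=np.array([544.2,78.2])
k=(h>55)&(h<70)&(v>100)&(v<235)&(abs(u-322)<40)
q=P[k];a=(q[:,:2]-o)@dr;b=(q[:,:2]-o)@n
for m in(a>12,a<12): print(m.sum(),np.percentile(a[m],[1,50,99]),np.percentile(b[m],[0,100]))
# plate edges
for r in (90,160): 
    kk=np.where((h[r]>6)&(h[r]<25)&(abs(u[r]-322)<60))[0]; print(r,kk.min(),kk.max(),[((P[r,x,:2]-o)@n).round(1) for x in(kk.min(),kk.max())])
E
```

```text
151 [52.49235518 59.34938636 65.96280693] [-27.78291153  27.97477795]
124 [-37.51796669 -30.645954   -24.0570879 ] [-27.60838116  27.62018035]
90 290 353 [np.float64(34.1), np.float64(-34.9)]
160 291 351 [np.float64(34.7), np.float64(-34.5)]
```

Request:
{"fn": "carry_out", "kwargs": {
  "series": [
    [0.001, 0, 0.01, 0, 0],
    [0.002, 0, 0.03, 0, 0],
    [0.002, 0, 0.055, 0, 0],
    [0.002, 0, 0.08, 0, 0],
    [0.002, 0, 0.105, 0, 0],
    [0.002, 0, 0.13, 0, 0],
    [0.002, 0, 0.147, 0, 0],
    [0.002, 0, 0.158, 0, 0],
    [0.002, 0, 0.166, 0, 0],
    [0.002, 0, 0.172, 0, 0],
    [0.002, 0, 0.176, 0, 0],
    [0.002, 0, 0.178, 0, 0],
    [0.002, 0, 0.179, 0, 0],
    [0.002, 0, 0.179, 0, 0]
  ]
}}

```text
t: 10.62
eef_pos: [545.6, 76.7, 233.9]
tcp_rot: [-3.141, -0.0, -0.836]
ft_force: [-0.1, -0.2, -3.0]
opening: 0.202
grip_force: 30.0
```

Not touching yet, so I'll go down a little further.

Request:
{"fn": "carry_out", "kwargs": {
  "series": [
    [0, 0, 0.001, 0, 0],
    [0, 0, 0.001, 0, 0],
    [0, 0, 0.0015, 0, 0],
    [0, 0, 0.0015, 0, 0]
  ]
}}

```text
t: 11.12
eef_pos: [545.8, 76.9, 232.8]
tcp_rot: [-3.14, -0.001, -0.836]
ft_force: [1.4, 2.2, 5.3]
opening: 0.209
grip_force: 30.0
```

Contact: the force went from -3 N to +5 N at the original grip height. Releasing, then retreating upward.

Request:
{"fn": "carry_out", "kwargs": {
  "series": [
    [0, 0, 0, 0, 0.25],
    [0, 0, 0, 0, 0.4],
    [0, 0, 0, 0, 0.7],
    [0, 0, 0, 0, 0.7],
    [0, 0, 0, 0, 0.7],
    [0, 0, 0, 0, 0.7],
    [0, 0, 0, 0, 0.7],
    [0, 0, 0, 0, 0.7]
  ]
}}

```text
t: 12.12
eef_pos: [545.6, 76.7, 232.2]
tcp_rot: [-3.142, 0.0, -0.836]
ft_force: [-0.4, -0.3, 0.4]
opening: 0.698
grip_force: 0.0
```

Request:
{"fn": "carry_out", "kwargs": {
  "series": [
    [0, 0, -0.005, 0, 0.8],
    [0, 0, -0.015, 0, 0.8],
    [0, 0, -0.035, 0, 0.8],
    [0, 0, -0.06, 0, 0.8],
    [0, 0, -0.09, 0, 0.8],
    [0, 0, -0.12, 0, 0.8],
    [0, 0, -0.15, 0, 0.8],
    [0, 0, -0.17, 0, 0.8],
    [0, 0, -0.17, 0, 0.8],
    [0, 0, -0.17, 0, 0.8]
  ]
}}

```text
t: 13.38
eef_pos: [545.3, 76.7, 401.7]
tcp_rot: [3.141, 0.0, -0.836]
ft_force: [-0.0, 0.1, -0.0]
opening: 0.802
grip_force: 0.0
```

```bash
python3 - <<'E'
from h import *
s,p,d,c=grab("wrist"); cv2.imwrite("pics/w4.png",p[...,::-1]); T=c2w(c,s);P=pts(d,c,T);h=P[...,2]
print(s["t"],s["eef_pos"],s["opening"],s["ft_force"])
o=np.array([544.2,78.2])+14.3*np.array([.6696,-.7428]);dr=np.array([.6696,-.7428]);n=np.array([.7428,.6696])
for r in list(range(56,112,4))+[130,170,200,230]:
    k=np.where((h[r]>55)&(abs(np.arange(640)-322)<14))[0]
    if len(k): x=(k.min()+k.max())//2; print(r,k.min(),k.max(),((P[r,x,:2]-o)@dr).round(1),((P[r,x,:2]-o)@n).round(1),h[r,x].round(1))
E
```

```text
13.375 [545.29597577  76.68881351 401.74635789] 0.8015708694150674 [-0.01702769  0.1071624  -0.02524587]
56 314 327 106.1 0.6 66.5
60 315 327 102.8 -0.3 66.3
64 316 327 99.5 -0.3 66.2
68 315 327 96.2 -0.3 66.1
72 315 327 92.8 -0.3 66.1
76 316 327 89.5 -0.3 66.0
80 315 327 86.0 -0.3 66.5
84 315 327 82.7 -0.3 65.9
88 310 331 78.9 0.6 70.6
92 310 331 75.5 0.6 70.8
96 310 331 72.1 0.6 70.4
100 310 331 68.6 0.6 71.2
104 310 331 65.2 0.6 69.4
108 310 331 61.7 0.6 69.7
130 309 335 42.2 -1.3 70.2
170 311 330 5.0 0.6 70.0
200 311 330 -24.7 0.6 69.0
230 311 330 -55.5 0.6 69.5
```

View pics/w4.png

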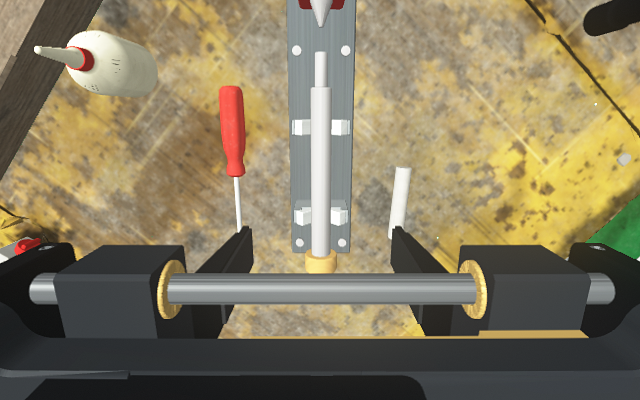

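The shaft lies level in both V rests: its axis is at about 60 mm and its shoulder at +80 mm, so it is centred. Its thin end (320,52) faces the tailstock point (320,25), and the bystanders have not moved.

```bash
python3 -c "
from cell import env
print(env.job_done())"
```

```text
the job is handed in; nothing more can be done
None
```

The shaft is turned end for end and lies centred and level in both V rests, thin end facing the tailstock point, and the job is handed in (about 13.4 s, no verdict returned).

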